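# Draw the square ointment tile out from under the bench shelf

## Task

Of the two white mixing tiles stored half under the low bench shelf, take the square one: press down on the part of its top that sticks out and draw it towards you, flat on the bench, until it lies squarely within the four tape corners in front of it, then let go. Leave the narrow tile under the shelf and the ointment jar where they are.

Things in the scene. Friction and masses are not known exactly. Their poses are not given: they have to be found in the camera images.
- slab: Square white ceramic tile, 150 x 150 mm, 10 mm high over all on four slick 2 mm glides, 0.5 kg, loose, flat; too wide to pinch. Origin: centre of its underside; x points away from the robot into the shelf, y left, z up, along its sides. At the start its near 65 to 85 mm (-x side) stick out. A closed gripper pressing on top with 5 to 15 N drags it along; it draws straight out (-x).
- tile: Narrow white tile, to be left alone: 150 (x) by 100 (y) by 10 mm, loose, left or right of the square one, centres 180 to 215 mm apart. Origin: centre of its underside; x into the shelf. The far half of both tiles is under a fixed white shelf board, 40 to 50 mm above the bench, 420 mm wide, 150 deep, open in front; small stock on it reaches 95 mm above the bench.
- place: The work place: four L-shaped corners of pale tape on the dark bench, 0.6 mm thick, not an obstacle, outlining a square with a 170 mm inside opening, 150 to 180 mm nearer the robot than the square tile. Origin: centre of the square at bench level; x points away from the robot, y to the left, parallel to the square's sides.
- jar: Ointment jar, white with a blue lid, 64 mm diameter, 75 mm tall, loose and upright, 140 to 170 mm to the right (-y) of the work place's centre. Origin: centre of its underside. A loose steel spatula, 180 mm long, lies on the other side of the work place, 145 to 165 mm left of its centre.
There are look-alikes about, which are no part of the job. Leave any green or yellow look-alike of the slab alone.

How it is judged:
By the outcome, as a careful person would: the job done as asked, in the order asked, and still so for the second after the job is handed in, with the robot touching nothing.
It also fails if it takes over 38 s, if anything falls off the work surface, if the arm or the gripper's body presses on something with over 40 N, if the wrist force passes 120 N, or if a joint passes its speed limit or range.

## Robot

A 6-joint arm with a two-finger parallel gripper is mounted at the origin on the work surface. World frame = base frame: x ahead of the robot, y to its left, z up, the work surface at z = 0. Lengths are in m, angles in degrees, forces in N, time in s.
With the tool pointing down it reaches from about 0.375 to 0.9 m from the base axis. Payload 3.1 kg.
Tool frame: the origin (TCP) lies midway between the tips of the shut fingers; the grasp point (between the pads) lies 19 mm behind it; z points along the fingers, y is the direction in which the jaws open and shut (so a half turn about z gives the same grasp; the last joint's range is limited). The gripper opens to 87 mm and grips with 3 to 60 N. Pads are 19 mm wide; open, the fingers measure 117 mm over their backs; the gripper's body (75 mm by 190 mm) begins 51 mm behind the grasp point.
Start: joints at [56.637, 30.224, 82.088, -0, 67.689, -10.227], TCP at [0.246, 0.575, 0.223] pointing down, gripper open.
Joint ranges: [-176.69, 176.69], [-43.24, 126.21], [12.49, 139.97], [-82, 262], [0, 151.66], [-163.58, 163.58]. Speed limits (degrees/s): [159.86, 159.86, 180, 180, 180, 180].

## Interface

Orientations are given as a 3x3 rotation matrix whose columns are the frame's x, y, z axes.
In Python, from rig import bot, capture, get_calibration gives the robot as it stands.
- The arm moves only by the tool play_rows, never from a script. Its arguments are lists of equal length, an entry for each row: "fingers": the closure in counts, from 0 (fully open) to 255 (shut); "linear": the shift along the tool's x, y, z in mm, a list of three; "rot": the turn, a rotation vector about the tool's x, y, z in degrees, a list of three. A call has 1 to 20 rows; each row is the pose to reach, as a shift and turn from the pose commanded when the call began, along the tool's axes at that moment; what a row does not reach only later rows make up. A row lasts 1/10 s, in which the tool goes at most 50 mm and 8.59 degrees, less where a joint would pass 70% of its speed; a pose out of reach is approached as far as the arm can. A call with a gripper value outside its range is refused whole. The fingers move at their own pace and stop on an object; the grip force is fixed at half the most. Time passes only in rows, so rows that repeat a pose let the fingers close. It gives the time, the measured TCP pose, the force and the opening at its end, in the units of the state.
- bot.read_state(): the state, without advancing time (a new reading comes with each control period).
- capture(name): name is "scene" or "top"; returns the picture (384x512x3 uint8, red, green, blue); there is no depth.
- get_calibration(name): a dict with "vfov" (degrees; the focal length in pixels is half the picture's height over the tangent of half this angle, whatever the lens; pixels are square), "cx", "cy" (the principal point, pixels), "camera_from_world" (4x4, takes a point from world to camera coordinates). Camera axes: x right, y down, z forward; pixel columns grow to the right and rows downward; lengths in m; the calibration is good to about 2 mm. A picture is of the moment at which its call begins. get_calibration takes no time and is no camera call.
- bot.hand_in(): hands the job in, once; it reports no verdict.
The state is a dict: "time_s": time; "joint_positions": joint angles; "qvel": joint speeds; "tau": joint torques, N m; "position": TCP position; "tcp_rot": TCP orientation; "force": force on the tool from outside, world axes, zero at the start; "moment": the same for the moment, N m; "opening": opening from 0.0 (shut) to 1.0 (fully open).
Only numpy, scipy, OpenCV 4.12 (cv2) and the standard library are available. Lean on these libraries where they do the work, as an engineer would, in place of code of your own. Each camera call takes 0.05 s, during which the arm holds its last target.

## Working session

There is one attempt and no reset: what is moved stays moved. The work goes in short steps, Python scripts to look and compute and a tool call to move; the robot and the scene stay as the last step left them, time stands still between calls to the robot, and variables do not carry over. Pictures are saved under pics/ and viewed, and the job is handed in when it is done.

Besides the shell and the picture viewer there is one more tool, called after ">>>" by a JSON object that holds its "op" and its "data". play_rows: Moves the arm, as the interface text tells. Its arguments: {"type":"object","properties":{"fingers":{"type":"array"},"linear":{"type":"array"},"rot":{"type":"array"}},"required":["fingers","linear","rot"]}

```bash
mkdir -p pics
python3 - <<'E'
from rig import bot,capture,get_calibration
import cv2
for n in("scene","top"):
    im=capture(n); cv2.imwrite(f"pics/{n}0.png",im[:,:,::-1]); print(n,get_calibration(n))
s=bot.read_state(); print(s)
E
```

```text
scene {'vfov': 45.98357402277013, 'cx': 255.29658469228823, 'cy': 189.2616177883569, 'camera_from_world': array([[-0.72917246,  0.68431636, -0.00431797,  0.3487448 ],
       [ 0.43547375,  0.45913268, -0.77431247, -0.23082583],
       [-0.52789217, -0.56648769, -0.63278872,  1.48829703],
       [ 0.        ,  0.        ,  0.        ,  1.        ]])}
top {'vfov': 45.727757934337035, 'cx': 255.07170812653817, 'cy': 196.09989964594192, 'camera_from_world': array([[ 1.78533002e-02, -9.99838466e-01,  2.07385106e-03,
         7.88922131e-02],
       [-9.84962431e-01, -1.79440873e-02, -1.71834277e-01,
         5.18639213e-01],
       [ 1.71843733e-01,  1.02514355e-03, -9.85123688e-01,
         1.17625634e+00],
       [ 0.00000000e+00,  0.00000000e+00,  0.00000000e+00,
         1.00000000e+00]])}
{'time_s': 0.1, 'joint_positions': array([ 5.66373116e+01,  3.02740627e+01,  8.21502240e+01, -1.04451476e-03,
        6.76900929e+01, -1.02277137e+01]), 'qvel': array([ 0.02906808,  0.04829391, -0.16409427,  0.10963962,  0.06894121,
        0.0225672 ]), 'tau': array([-2.94248457e-04, -4.40986776e+01, -1.77151072e+01,  6.34948723e-02,
        5.34177327e-02, -5.72699469e-05]), 'position': array([0.24516621, 0.57417341, 0.22165841]), 'tcp_rot': array([[-9.19584376e-01,  3.92891079e-01, -1.08375208e-03],
       [ 3.92892429e-01,  9.19582910e-01, -1.67659580e-03],
       [ 3.37880360e-04, -1.96756929e-03, -9.99998007e-01]]), 'force': array([-0.17257384, -0.22287319,  0.33297188]), 'moment': array([ 0.0542967 ,  0.01673573, -0.02127225]), 'opening': 0.998302426392537}
```

View pics/scene0.png

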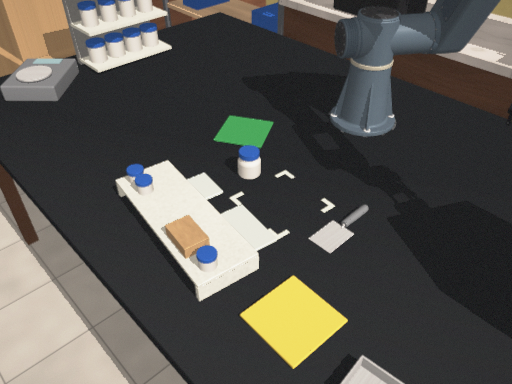

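View pics/top0.png

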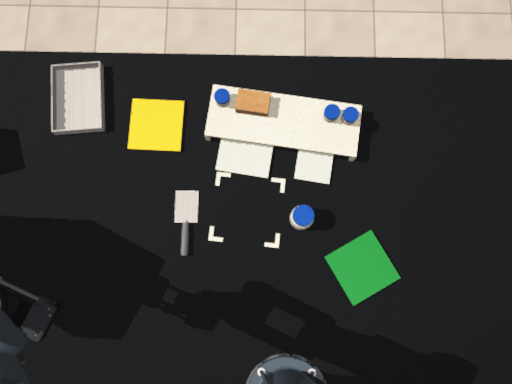

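The top view shows two white tiles sticking out from under the shelf. The left one at about (245,158) is wide, and the right one at about (315,167) is narrow. The tape corners are near (222,178), (280,184), (214,236) and (273,242). The jar is at (302,217), the spatula at (186,220), and the yellow and green look-alikes are at (156,125) and (362,268). The left tile looks like the square one, so I'll confirm that in a crop and measure it.

```bash
cat > h.py <<'E'
import numpy as np,cv2
from rig import bot,capture,get_calibration
def ray(n,uv):
    c=get_calibration(n); f=192/np.tan(np.radians(c["vfov"]/2)); T=c["camera_from_world"]
    d=T[:3,:3].T@np.array([(uv[0]-c["cx"])/f,(uv[1]-c["cy"])/f,1]); return -T[:3,:3].T@T[:3,3],d
def onz(n,uv,z):
    o,d=ray(n,uv); return o+d*(z-o[2])/d[2]
def tri(ua,ub):
    (o1,d1),(o2,d2)=ray("top",ua),ray("scene",ub)
    t=np.linalg.lstsq(np.c_[d1,-d2],o2-o1,rcond=None)[0]
    p,q=o1+t[0]*d1,o2+t[1]*d2; return (p+q)/2,np.linalg.norm(p-q)
def proj(n,p):
    c=get_calibration(n); f=192/np.tan(np.radians(c["vfov"]/2)); q=(c["camera_from_world"]@np.r_[p,1])[:3]
    return np.array([c["cx"]+f*q[0]/q[2],c["cy"]+f*q[1]/q[2]])
E
python3 - <<'E'
import cv2
a=cv2.imread("pics/top0.png");b=cv2.imread("pics/scene0.png")
cv2.imwrite("pics/ct.png",cv2.resize(a[80:260,170:370],None,fx=3.3,fy=3.3,interpolation=cv2.INTER_NEAREST))
cv2.imwrite("pics/cs.png",cv2.resize(b[130:300,110:350],None,fx=3.3,fy=3.3,interpolation=cv2.INTER_NEAREST))
E
```

```text
(no output)
```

View pics/ct.png

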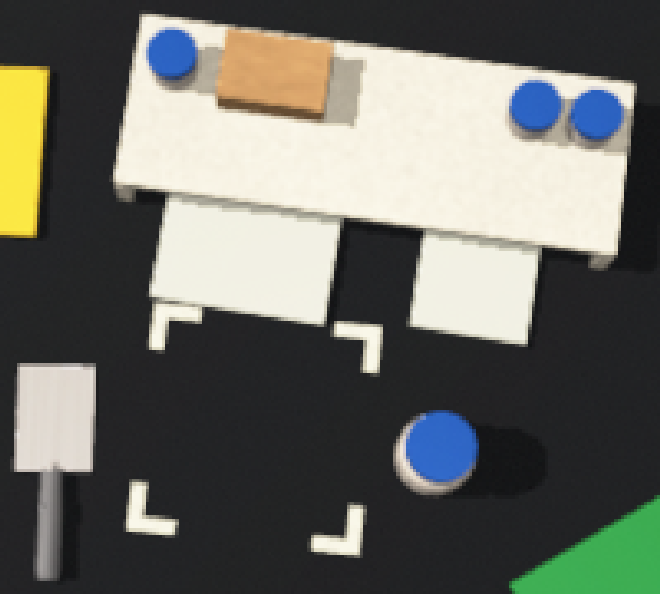

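View pics/cs.png

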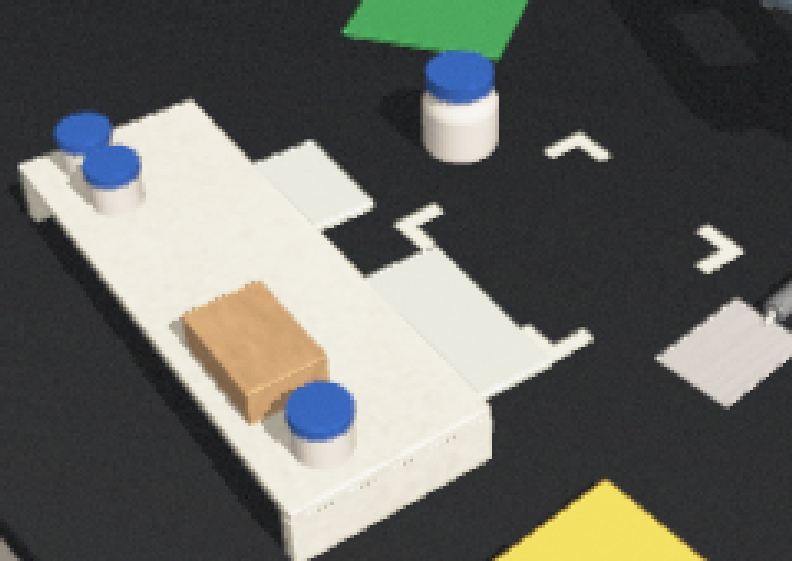

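The crop confirms it. The left tile is about 53 px wide, against about 36 px for the right one, so it is the 150 mm square. Next I'll measure its edges and the tape corners.

```bash
cat > meas.py <<'E'
from h import *
def comps(n,im,roi):
    x0,y0,x1,y1=roi
    K=4
    g=cv2.resize(im[y0:y1,x0:x1],None,fx=K,fy=K,interpolation=cv2.INTER_CUBIC)
    m=((g.min(2)>135)).astype(np.uint8)
    cs,_=cv2.findContours(m,cv2.RETR_EXTERNAL,cv2.CHAIN_APPROX_NONE)
    out=[]
    for c in cs:
        if cv2.contourArea(c)<200: continue
        p=cv2.approxPolyDP(c,5,True)[:,0].astype(float)
        out.append((cv2.contourArea(c)/K/K,(p+.5)/K-.5+[x0,y0]))
    return out
E
python3 - <<'E'
from meas import *
np.set_printoptions(precision=4,suppress=True)
for n,roi in (("top",(170,130,370,260)),("scene",(180,150,350,270))):
    im=cv2.imread(f"pics/{n}0.png")[:,:,::-1]
    for a,p in comps(n,im,roi):
        print(n,round(a)); 
        z=.0006 if a<120 else .01
        for q in p: print("  ",q.round(1),onz(n,q,z)[:2].round(4))
im=cv2.imread("pics/top0.png")[:,:,::-1]
print(im[160,240],im[170,216:232:2].tolist(), im[174:178,224].tolist())
E
```

```text
top 113
   [279.6 233.6] [0.4217 0.0191]
   [275.1 233.4] [0.4221 0.0315]
   [273.6 242.6] [0.3968 0.0353]
   [264.6 241.9] [0.3984 0.0599]
   [263.9 245.9] [0.3874 0.0618]
   [277.6 247.6] [0.3834 0.0242]
top 114
   [209.4 225.9] [0.4395 0.2124]
   [207.9 239.9] [0.401  0.2151]
   [222.1 241.1] [0.3983 0.1761]
   [222.6 237.1] [0.4093 0.175 ]
   [212.9 235.4] [0.4136 0.2019]
   [213.9 226.4] [0.4383 0.2   ]
top 74
   [294.1 207.6] [ 0.4944 -0.0204]
   [289.6 214.9] [ 0.474 -0.008]
   [290.4 222.4] [ 0.4532 -0.0102]
   [295.1 226.9] [ 0.441  -0.0233]
   [304.6 227.1] [ 0.4408 -0.0494]
   [293.9 220.9] [ 0.4575 -0.0198]
   [292.4 212.9] [ 0.4797 -0.0156]
top 818
   [197.9 190.4] [0.5364 0.2467]
   [175.1 190.4] [0.5352 0.3095]
   [173.9 221.6] [0.4484 0.3088]
   [182.9 223.1] [0.4447 0.284 ]
   [182.1 254.1] [0.3607 0.2822]
   [183.6 252.9] [0.3641 0.2783]
   [184.6 223.4] [0.4441 0.2792]
   [186.1 221.1] [0.4504 0.2754]
   [197.1 221.6] [0.4495 0.2453]
top 107
   [271.1 177.1] [0.5796 0.0443]
   [271.4 181.4] [0.5675 0.0434]
   [280.1 182.9] [0.5636 0.0189]
   [279.6 191.6] [0.5387 0
[... 2702 characters left out ...]
  [274.9 174.9] [0.4206 0.0179]
   [277.4 177.1] [0.4228 0.0299]
   [284.9 173.6] [0.3963 0.033 ]
   [290.6 177.9] [0.3988 0.0573]
   [293.9 176.9] [0.389  0.0604]
   [285.6 169.9] [0.3822 0.0224]
scene 374
   [258.9 156.4] [ 0.4006 -0.0675]
   [251.1 160.9] [ 0.432  -0.0666]
   [238.4 159.1] [ 0.4527 -0.0981]
   [239.1 173.9] [ 0.4975 -0.0444]
   [241.6 176.9] [ 0.5015 -0.0296]
   [252.1 178.6] [ 0.486  -0.0042]
   [259.1 174.6] [ 0.46   -0.0041]
   [260.4 158.9] [ 0.4061 -0.0556]
[242 240 228] [[91, 90, 84], [160, 158, 144], [208, 206, 187], [218, 215, 195], [231, 230, 215], [241, 240, 227], [242, 241, 228], [243, 242, 229]] [[248, 246, 232], [249, 247, 232], [223, 219, 195], [43, 43, 44]]
```

```bash
cat >> meas.py <<'E'
def edge(n,im,A,B,inside,z,N=40,R=5):
    # subpixel edge near line A-B (px); returns world line pts (at z) via half-level crossing, fitLine
    A,B=np.array(A,float),np.array(B,float); t=(B-A)/np.linalg.norm(B-A); nn=np.array([-t[1],t[0]])
    if nn@(np.array(inside)-A)<0: nn=-nn
    g=cv2.cvtColor(np.ascontiguousarray(im),cv2.COLOR_RGB2GRAY).astype(np.float32); s=np.arange(-R,R+.01,.25); P=[]
    for k in np.linspace(.0,1,N):
        q=A+(B-A)*k; xy=(q+s[:,None]*nn).astype(np.float32)
        v=cv2.remap(g,xy[:,:1],xy[:,1:],cv2.INTER_LINEAR)[:,0]
        i=np.where((v[:-1]<140)&(v[1:]>=140))[0]
        if len(i): 
            i=i[-1]; P.append(q+nn*(s[i]+.25*(140-v[i])/(v[i+1]-v[i])))
    P=np.array(P,np.float32); d=cv2.fitLine(P,cv2.DIST_HUBER,0,.01,.01).ravel()
    return d
def meet(a,b):
    k=np.linalg.solve(np.c_[a[:2],-b[:2]],b[2:]-a[2:]); return a[2:]+k[0]*a[:2]
E
python3 - <<'E'
from meas import *
np.set_printoptions(precision=4,suppress=True)
im=cv2.imread("pics/top0.png")[:,:,::-1]; C=(245,160)
near=edge("top",im,(233,172.8),(264,177.2),C,.01)
L=edge("top",im,(216,165),(219.5,145),C,.01); R=edge("top",im,(268,173),(271.5,150),C,.01)
tl,tr=meet(near,L),meet(near,R)
im2=cv2.imread("pics/scene0.png")[:,:,::-1]; C2=(250,222)
near2=edge("scene",im2,(245,209),(264,226),C2,.01)
L2=edge("scene",im2,(274,237),(262,247),C2,.01,R=4); R2=edge("scene",im2,(235,207),(224,211.5),C2,.01,R=4)
sl,sr=meet(near2,L2),meet(near2,R2)
print("px",tl,tr,sl,sr)
for a,b in((tl,sl),(tr,sr)): print("tri",tri(a,b))
for z in(.002,.01):
  a,b=onz("top",tl,z),onz("top",tr,z); d=a-b
  print("top",z,a,b,np.linalg.norm(d),np.degrees(np.arctan2(-d[0],d[1])))
  a,b=onz("scene",sl,z),onz("scene",sr,z); d=a-b
  print("sc",z,a,b,np.linalg.norm(d),np.degrees(np.arctan2(-d[0],d[1])))
for e in(L,R):
  a,b=[onz("top",e[2:]+k*e[:2],.01) for k in(-10,10)]; d=a-b; d*=np.sign(d[0]); print("side yaw",np.degrees(np.arctan2(d[1],d[0])))
for t,s in (((273.6,242.6),(284.9,173.6)),((212.9,235.4),(327.4,205.1)),((280.1,182.9),(235.9,198.1)),((220.6,176.1),(285.6,229.1))): print("tape tri",tri(t,s))
print(ray("top",(0,0))[0])
# stock/jar lid tops
E
```

```text
px [214.4686 169.467 ] [267.5544 178.121 ] [278.0649 239.7386] [241.6624 203.6849]
tri (array([0.597 , 0.2034, 0.0066]), np.float64(0.0008615133566191457))
tri (array([0.5751, 0.0539, 0.0099]), np.float64(0.0016223459234920208))
top 0.002 [0.5984 0.2035 0.002 ] [0.5763 0.0543 0.002 ] 0.15085569500953486 -8.419045198212356
sc 0.002 [0.5935 0.2007 0.002 ] [0.5697 0.0463 0.002 ] 0.15623346836101815 -8.772007414026985
top 0.01 [0.5965 0.2028 0.01  ] [0.5745 0.0545 0.01  ] 0.14988689702939262 -8.419045198212336
sc 0.01 [0.5992 0.2061 0.01  ] [0.5757 0.0533 0.01  ] 0.15459440958540235 -8.772007414026998
side yaw -8.033119721896062
side yaw -8.659707378892298
tape tri (array([0.3972, 0.0349, 0.002 ]), np.float64(0.0014286920874121937))
tape tri (array([0.4138, 0.2012, 0.0016]), np.float64(0.0012974339450732729))
tape tri (array([0.5641, 0.0185, 0.0002]), np.float64(0.0013231418210216046))
tape tri (array([0.5711, 0.1912, 0.0168]), np.float64(0.016991224385727338))
[0.3073 0.087  1.2477]
```

The square tile's top is about 8–10 mm up. Its near edge is centred at (0.586, 0.129) and its yaw is −8.4°. The place centre is (0.488, 0.110) with yaw −5.7°, and its tape is flat on the bench to within 2 mm. I'll shut the fingers and move above the press point at (0.623, 0.123).

>>> {"op": "play_rows", "data": {"fingers": [255,255,255,255,255,255,255,255,255,255,255,255,255,255,255,255,255,255,255,255], "linear": [[-15,-8,3],[-45,-23,9],[-80,-41,15],[-115,-59,22],[-150,-77,29],[-185,-94,35],[-220,-112,42],[-255,-130,49],[-290,-148,55],[-325,-166,62],[-360,-184,69],[-395,-202,75],[-430,-219,82],[-465,-237,89],[-495,-253,94],[-515,-263,98],[-524,-268,100],[-524,-268,120],[-524,-268,140],[-524,-268,150]], "rot": [[0,0,0],[0,0,-1],[0,0,-2],[0,0,-3],[0,0,-4],[0,0,-5],[0,0,-6],[0,0,-7],[0,0,-8],[0,0,-9],[0,0,-10],[0,0,-11],[0,0,-12],[0,0,-13],[0,0,-14],[0,0,-14.7],[0,0,-14.7],[0,0,-14.7],[0,0,-14.7],[0,0,-14.7]]}}

```text
time_s: 2.1
position: [0.62, 0.1222, 0.0708]
tcp_rot: [[-0.989, 0.147, -0.004], [0.147, 0.989, -0.0], [0.004, -0.001, -1.0]]
force: [0.3, 1.0, -0.9]
opening: 0.008
```

>>> {"op": "play_rows", "data": {"fingers": [255,255,255,255,255,255,255], "linear": [[0,0,10],[0,0,25],[0,0,40],[0,0,50],[0,0,54],[0,0,54],[0,0,54]], "rot": [[0,0,0],[0,0,0],[0,0,0],[0,0,0],[0,0,0],[0,0,0],[0,0,0]]}}

```text
time_s: 2.8
position: [0.6225, 0.1224, 0.0188]
tcp_rot: [[-0.989, 0.147, 0.001], [0.147, 0.989, 0.0], [-0.001, 0.0, -1.0]]
force: [-0.1, 0.2, 0.0]
opening: 0.012
```

Run:
```python
from h import *
for n in("scene","top"):
    im=capture(n); cv2.imwrite(f"pics/{n}1.png",im[:,:,::-1])
a=cv2.imread("pics/top1.png")[80:260,170:370];b=cv2.imread("pics/scene1.png")[130:300,150:350]
cv2.imwrite("pics/c1.png",np.hstack([cv2.resize(a,(400,360)),cv2.resize(b,(400,360))]))
s=bot.read_state();print(s["position"],s["force"])
```

```text
[0.62267834 0.12239962 0.01921364] [-0.43524179 -0.8984749   0.04440754]
```

View pics/c1.png

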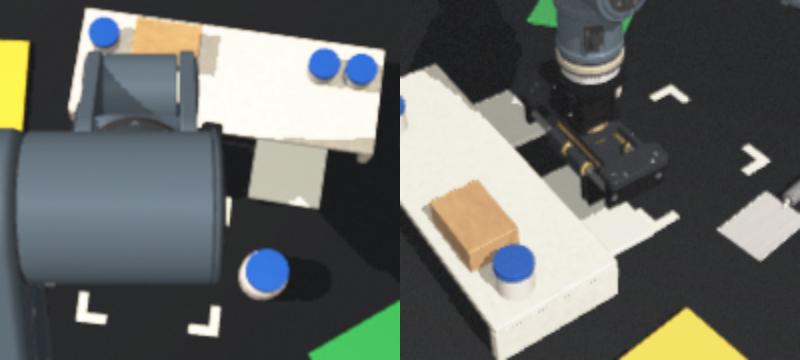

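The gripper hangs over the part of the square tile that sticks out, with its body in front of the shelf and clear of the stock. I'll lower it gently until it touches.

>>> {"op": "play_rows", "data": {"fingers": [255,255,255,255,255,255,255,255], "linear": [[0,0,3],[0,0,5],[0,0,7],[0,0,8],[0,0,9],[0,0,9.5],[0,0,9.5],[0,0,9.5]], "rot": [[0,0,0],[0,0,0],[0,0,0],[0,0,0],[0,0,0],[0,0,0],[0,0,0],[0,0,0]]}}

```text
time_s: 3.7
position: [0.6219, 0.1224, 0.0104]
tcp_rot: [[-0.989, 0.147, -0.0], [0.147, 0.989, -0.0], [0.0, -0.0, -1.0]]
force: [-2.8, -0.4, 7.2]
opening: 0.006
```

>>> {"op": "play_rows", "data": {"fingers": [255,255,255], "linear": [[0,0,0.3],[0,0,0.4],[0,0,0.4]], "rot": [[0,0,0],[0,0,0],[0,0,0]]}}

```text
time_s: 4.0
position: [0.6219, 0.1224, 0.0104]
tcp_rot: [[-0.989, 0.146, -0.0], [0.146, 0.989, -0.0], [0.0, -0.0, -1.0]]
force: [-3.0, -0.3, 10.9]
opening: 0.002
```

>>> {"op": "play_rows", "data": {"fingers": [255,255,255,255,255,255,255,255,255,255], "linear": [[1,0,0],[3,-0.5,0],[6,-1,0],[10,-2,0],[14,-3,0],[18,-3.6,0],[22,-4.4,0],[25,-5,0],[25,-5,0],[25,-5,0]], "rot": [[0,0,0],[0,0,0],[0,0,-0.1],[0,0,-0.2],[0,0,-0.2],[0,0,-0.3],[0,0,-0.4],[0,0,-0.4],[0,0,-0.4],[0,0,-0.4]]}}

```text
time_s: 5.0
position: [0.5993, 0.1211, 0.0104]
tcp_rot: [[-0.99, 0.14, 0.006], [0.14, 0.99, 0.0], [-0.006, 0.001, -1.0]]
force: [1.2, -0.4, 7.7]
opening: 0.005
```

Run:
```python
from h import *
for n in("scene",):
    im=capture(n); cv2.imwrite(f"pics/{n}2.png",im[:,:,::-1])
b=cv2.imread("pics/scene2.png")[130:300,150:350]
cv2.imwrite("pics/c2.png",cv2.resize(b,(600,510)))
s=bot.read_state();print(s["position"],s["force"])
```

```text
[0.59925464 0.12111654 0.01041526] [ 1.32605197 -0.03467297  7.60409279]
```

View pics/c2.png

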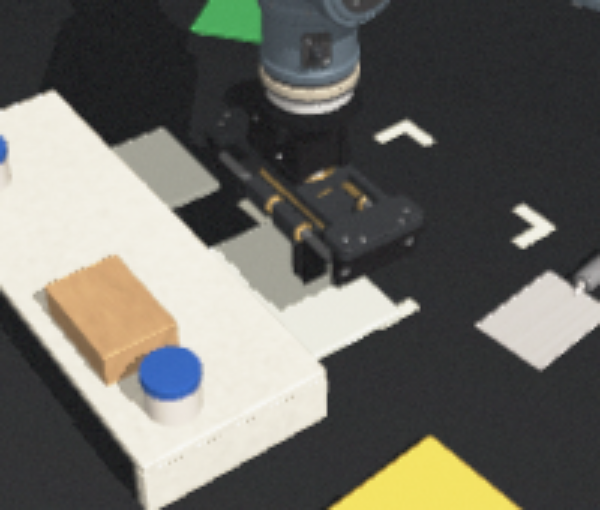

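The tile is following: its corner now covers part of the far-left tape. I'll keep drawing, pressing slightly harder.

>>> {"op": "play_rows", "data": {"fingers": [255,255,255,255,255,255,255,255,255,255,255,255,255,255,255], "linear": [[0,0,0.3],[2,-0.4,0.4],[5,-1,0.4],[9,-2,0.4],[14,-3,0.5],[19,-4,0.5],[24,-5,0.5],[29,-6,0.5],[34,-7,0.5],[39,-8,0.6],[44,-9,0.6],[48,-9.8,0.6],[50,-10,0.6],[50,-10,0.6],[50,-10,0.6]], "rot": [[0,0,0],[0,0,0],[0,0,-0.1],[0,0,-0.2],[0,0,-0.3],[0,0,-0.3],[0,0,-0.4],[0,0,-0.5],[0,0,-0.6],[0,0,-0.7],[0,0,-0.7],[0,0,-0.8],[0,0,-0.8],[0,0,-0.8],[0,0,-0.8]]}}

```text
time_s: 6.55
position: [0.55, 0.1182, 0.0104]
tcp_rot: [[-0.992, 0.126, 0.009], [0.126, 0.992, 0.0], [-0.009, 0.001, -1.0]]
force: [2.6, -0.5, 11.5]
opening: 0.008
```

Run:
```python
from h import *
for n in("scene","top"):
    im=capture(n); cv2.imwrite(f"pics/{n}3.png",im[:,:,::-1])
b=cv2.imread("pics/scene3.png")[130:300,150:350]
a=cv2.imread("pics/top3.png")[80:260,170:370]
cv2.imwrite("pics/c3.png",np.hstack([cv2.resize(a,(400,360)),cv2.resize(b,(400,360))]))
s=bot.read_state();print(s["position"],s["force"])
```

```text
[0.54997258 0.11813665 0.01038786] [ 3.37654636e+00 -9.32499701e-03  1.13960133e+01]
```

View pics/c3.png

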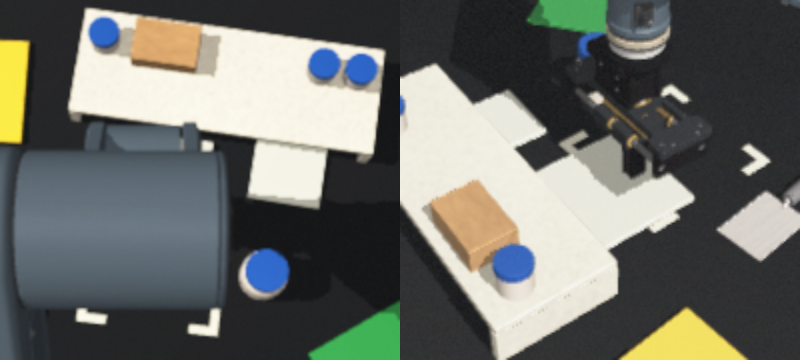

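>>> {"op": "play_rows", "data": {"fingers": [255,255,255,255,255,255,255,255,255,255,255,255,255,255,255,255,255,255,255,255], "linear": [[2,-0.4,0],[5,-1,0],[10,-1.8,0],[15,-2.6,0],[20,-3.5,0],[25,-4.3,0],[30,-5.2,0],[35,-6.1,0],[40,-7,0],[45,-7.8,0],[50,-8.7,0],[55,-9.5,0],[60,-10.4,0],[65,-11.3,0],[70,-12.2,0],[75,-13,0],[80,-13.9,0],[84,-14.6,0],[86,-15,0],[86,-15,0]], "rot": [[0,0,0],[0,0,-0.1],[0,0,-0.2],[0,0,-0.3],[0,0,-0.3],[0,0,-0.4],[0,0,-0.5],[0,0,-0.6],[0,0,-0.7],[0,0,-0.7],[0,0,-0.8],[0,0,-0.9],[0,0,-1.0],[0,0,-1.1],[0,0,-1.2],[0,0,-1.3],[0,0,-1.4],[0,0,-1.5],[0,0,-1.5],[0,0,-1.5]]}}

```text
time_s: 8.65
position: [0.4641, 0.1141, 0.0103]
tcp_rot: [[-0.995, 0.1, 0.013], [0.1, 0.995, 0.0], [-0.013, 0.001, -1.0]]
force: [4.1, -0.1, 16.6]
opening: 0.003
```

Run:
```python
from h import *
for n in("scene","top"):
    im=capture(n); cv2.imwrite(f"pics/{n}4.png",im[:,:,::-1])
b=cv2.imread("pics/scene4.png")[130:280,200:400]
cv2.imwrite("pics/c4.png",cv2.resize(b,(800,600)))
s=bot.read_state();print(s["position"],s["force"],s["tcp_rot"][:,0])
```

```text
[0.46410478 0.11412635 0.01031389] [ 4.10452931 -0.2986038  15.42043635] [-0.99491083  0.09999281 -0.01240444]
```

View pics/c4.png

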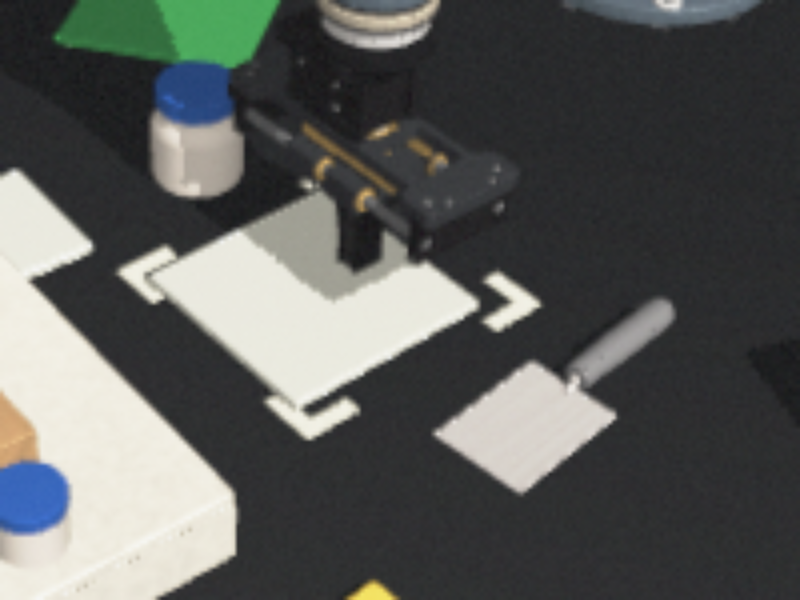

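View pics/top4.png

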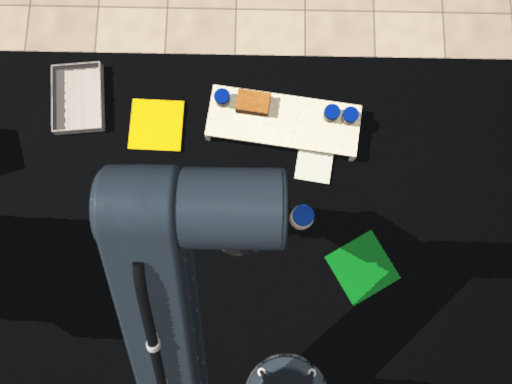

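The tile now lies between the tapes: its far-right corner is at about (237,199), far-left (275,231) and near-left (320,206). I'll measure its pose before the last few millimetres.

Run:
```python
from meas import *
np.set_printoptions(precision=4,suppress=True)
im2=cv2.imread("pics/scene4.png")[:,:,::-1]; C=(275,212)
far=edge("scene",im2,(244,206),(266,225),C,.01,R=3)
L=edge("scene",im2,(284,227),(313,210.5),C,.01,R=3)
R=edge("scene",im2,(243,196),(258,189),C,.01,R=3)
w=lambda e,k:onz("scene",e[2:]+k*e[:2],.01)
fl=onz("scene",meet(far,L),.01);fr=onz("scene",meet(far,R),.01)
d=fl-fr;yf=np.arctan2(-d[0],d[1])
d=w(L,10)-w(L,-10);d*=np.sign(d[0]);yl=np.arctan2(d[1],d[0])
d=w(R,10)-w(R,-10);d*=np.sign(d[0]);yr=np.arctan2(d[1],d[0])
print(fl,fr,np.linalg.norm(fl-fr),np.degrees([yf,yl,yr]))
y=np.mean([yf,yl]); m=fl-.075*np.array([-np.sin(y),np.cos(y),0])
c=m-.075*np.array([np.cos(y),np.sin(y),0]); print("centre",c)
m2=(fl+fr)/2; print("centre2",m2-.075*np.array([np.cos(y),np.sin(y),0]))
```

```text
[0.5883 0.182  0.01  ] [0.5732 0.0283 0.01  ] 0.1544258581797233 [-5.6061 -5.447  -4.4132]
centre [0.5064 0.1146 0.01  ]
centre2 [0.5061 0.1124 0.01  ]
```

>>> {"op": "play_rows", "data": {"fingers": [255,255,255,255,255,255,255], "linear": [[0,0,-0.3],[2,-0.3,-0.4],[5,-0.9,-0.4],[9,-1.5,-0.4],[12,-2,-0.4],[13.3,-2.3,-0.4],[13.3,-2.3,-0.4]], "rot": [[0,0,0],[0,0,0],[0,0,0],[0,0,0],[0,0,0],[0,0,0],[0,0,0]]}}

```text
time_s: 9.45
position: [0.4502, 0.1132, 0.0103]
tcp_rot: [[-0.995, 0.1, 0.012], [0.1, 0.995, 0.0], [-0.012, 0.001, -1.0]]
force: [4.0, -0.4, 14.7]
opening: 0.004
```

Run:
```python
from h import *
im=capture("scene"); cv2.imwrite(f"pics/scene5.png",im[:,:,::-1])
b=cv2.imread("pics/scene5.png")[130:280,200:400]
cv2.imwrite("pics/c5.png",cv2.resize(b,(800,600)))
s=bot.read_state();print(s["position"],s["force"],s["tcp_rot"][:,0])
```

```text
[0.45015246 0.11315721 0.01034273] [ 4.04324432  0.51711905 13.73341964] [-0.99491878  0.10003683 -0.0113688 ]
```

View pics/c5.png

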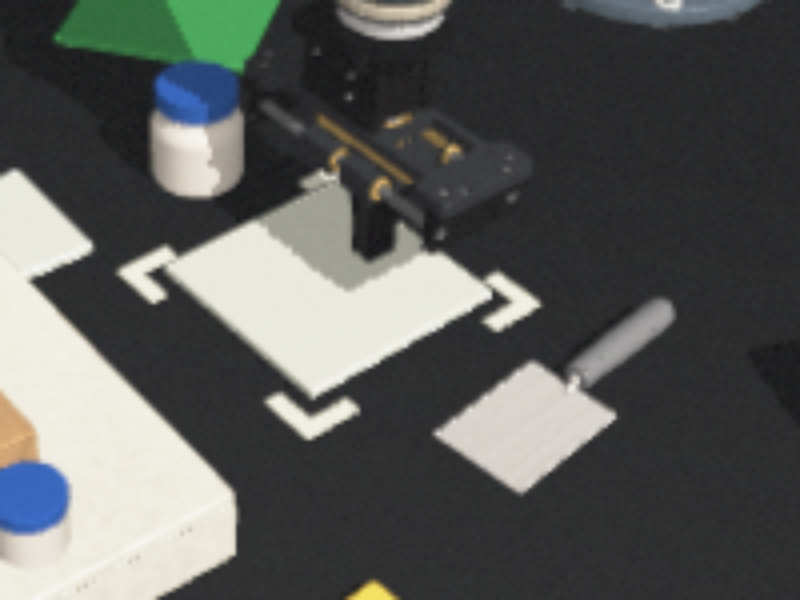

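The tile sits well inside the corners. I'll lift straight off and move aside so the top camera can check.

>>> {"op": "play_rows", "data": {"fingers": [255,255,255,255,255,255,255,255,255,255,255,255,255,255,255,255,255], "linear": [[0,0,-1],[0,0,-3],[0,0,-10],[0,0,-30],[0,0,-60],[0,0,-100],[0,0,-130],[0,10,-150],[0,40,-160],[0,80,-170],[0,120,-180],[0,160,-180],[0,200,-180],[0,240,-180],[0,270,-180],[0,280,-180],[0,280,-180]], "rot": [[0,0,0],[0,0,0],[0,0,0],[0,0,0],[0,0,0],[0,0,0],[0,0,0],[0,0,0],[0,0,0],[0,0,0],[0,0,0],[0,0,0],[0,0,0],[0,0,0],[0,0,0],[0,0,0],[0,0,0]]}}

```text
time_s: 11.2
position: [0.4721, 0.3924, 0.1879]
tcp_rot: [[-0.995, 0.098, -0.001], [0.098, 0.995, -0.001], [0.001, -0.001, -1.0]]
force: [-0.4, -0.8, -0.4]
opening: 0.008
```

Run:
```python
from meas import *
for n in("scene","top"):
    im=capture(n); cv2.imwrite(f"pics/{n}6.png",im[:,:,::-1])
b=cv2.imread("pics/scene6.png")[130:280,200:400]
a=cv2.imread("pics/top6.png")[130:280,170:370]
cv2.imwrite("pics/c6.png",np.hstack([cv2.resize(a,(400,300)),cv2.resize(b,(400,300))]))
for n,roi in (("top",(170,130,370,260)),("scene",(180,150,350,270))):
    im=cv2.imread(f"pics/{n}6.png")[:,:,::-1]
    for ar,p in comps(n,im,roi):
        z=.0006 if ar<125 else .01
        print(n,round(ar)); print(*[f"   {q.round(1)} {onz(n,q,z)[:2].round(4)}" for q in p],sep="\n")
```

```text
top 109
   [278.9 233.9] [0.4209 0.0212]
   [275.6 234.1] [0.4201 0.0301]
   [273.4 242.6] [0.3968 0.036 ]
   [264.6 241.9] [0.3984 0.0599]
   [263.9 245.9] [0.3874 0.0618]
   [277.9 247.6] [0.3834 0.0236]
top 109
   [210.1 226.4] [0.4382 0.2103]
   [207.9 239.9] [0.401  0.2151]
   [221.9 241.4] [0.3976 0.1767]
   [222.6 237.1] [0.4093 0.175 ]
   [212.9 235.4] [0.4136 0.2019]
   [213.1 227.1] [0.4362 0.2019]
top 828
   [197.9 190.4] [0.5364 0.2467]
   [175.1 190.4] [0.5352 0.3095]
   [173.9 221.6] [0.4484 0.3088]
   [182.6 222.9] [0.4454 0.2847]
   [182.1 254.4] [0.36   0.2822]
   [183.9 251.6] [0.3675 0.2778]
   [184.9 223.1] [0.4448 0.2785]
   [186.1 221.1] [0.4504 0.2754]
   [197.1 221.6] [0.4495 0.2453]
top 2914
   [223.4 178.9] [0.5702 0.1772]
   [216.6 231.6] [0.4232 0.1911]
   [270.9 238.1] [0.4081 0.0433]
   [276.1 185.1] [0.5551 0.0305]
top 108
   [271.1 177.1] [0.5796 0.0443]
   [270.9 181.1] [0.5682 0.0448]
   [280.1 182.9] [0.5636 0.0189]
   [279.6 191.9] [0.538  0.0201]
   [283.6 192.1] [0.5375 0.009 ]
   [284.9 178.4] [0.5767 0.0058]
top 109
   [229.6 172.1] [0.5918 0.1
[... 2221 characters left out ...]
 [0.4298 0.0431]
   [244.6 193.9] [0.5441 0.0297]
   [240.6 191.1] [0.5442 0.0141]
   [229.1 197.6] [0.5833 0.0134]
   [238.1 205.4] [0.5865 0.052 ]
   [240.9 202.9] [0.575  0.0496]
   [235.9 197.9] [0.5713 0.0261]
   [240.6 195.6] [0.5564 0.0278]
   [277.6 229.1] [0.575  0.1807]
   [321.9 204.4] [0.4302 0.1949]
   [322.6 201.4] [0.4199 0.1886]
   [327.4 204.9] [0.4216 0.2057]
   [321.6 209.9] [0.4466 0.208 ]
   [323.9 211.9] [0.4482 0.2167]
scene 333
   [259.6 159.1] [ 0.4085 -0.0561]
   [249.1 161.4] [ 0.4378 -0.0688]
   [238.6 159.1] [ 0.4522 -0.0976]
   [240.6 175.9] [ 0.5005 -0.0349]
   [243.9 178.1] [ 0.5008 -0.0213]
   [255.6 176.9] [ 0.4738 -0.0034]
   [258.4 173.6] [ 0.4583 -0.0088]
```

View pics/c6.png

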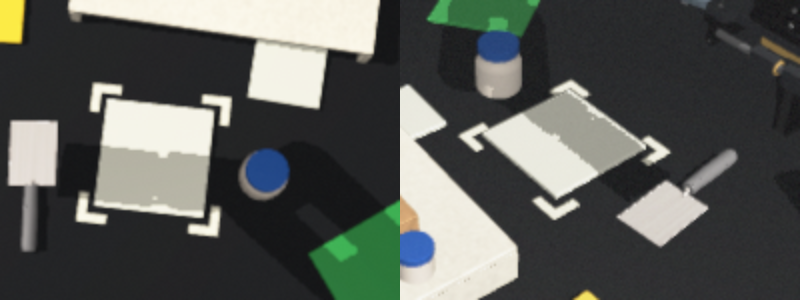

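The two views show the tile centred. Its centre is at (0.489, 0.1105) against (0.489, 0.110) for the place, and its yaw is about −5.5° against −5.7°. The narrow tile is still at pixels (294,178) and (328,184), and the jar and spatula have not moved. I'm handing in.

```bash
python3 -c "
from rig import bot
print(bot.hand_in())"
```

```text
the job is handed in; nothing more can be done
None
```

The square tile now lies squarely inside the four tape corners, and I've handed the job in. I pressed on the part that stuck out with shut fingers, about 7–17 N. That is slightly over the suggested 15 N at its peak. I drew it about 170 mm, moving it slightly sideways and turning it about 3° to line up with the tape, then lifted off and moved the arm clear. The clock stood at about 11.3 s of the 38 s allowed.

- **Placement:** in the last top view, the tile's centre was within about 1 mm of the place's centre, and its yaw was within 0.5°. The scene view also shows it inside all four corners.
- **Left alone:** the narrow tile, jar and spatula showed no visible movement. The last force reading was about zero, with the gripper well clear.
- **Disagreement:** before the last few millimetres, the scene camera put the tile up to 5 mm further from the robot than the arm's own position did. I put this down to the tile's visible side face blurring the edge. The final top view agreed with the arm's position.

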